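Draw out the shelf's leaf to its line and hold it level

ROBOT

A 6-joint arm with a two-finger parallel gripper is mounted at the origin on the work surface. World frame = base frame: x ahead of the robot, y to its left, z up, the work surface at z = 0. Lengths are in m, angles in rad, forces in N, time in s.
With the tool pointing down it reaches from about 0.35 to 0.725 m from the base axis. Payload 6 kg.
Tool frame: the origin (TCP) lies on the centre line of the jaws, within the pads' length; the fingertips stand 22 mm ahead of it and the grasp point (between the pads) lies 3 mm ahead of it (tip_extent is the distance from the TCP to the fingertips, in m); z points along the fingers, y is the direction in which the jaws open and shut (so a half turn about z gives the same grasp; the last joint's range is limited). The gripper opens to 85 mm and grips with 20 to 120 N. Pads are 22 mm wide; open, the fingers measure 114 mm over their backs; the gripper's body (76 mm by 85 mm) begins 54 mm behind the grasp point. The pads swing forward as they close: fully open they stand 13 mm farther back than shut.
Start: joints at [1.582, 0.04, 0.085, 0, -1.615, -0.334], TCP at [0.19, 0.569, 0.253] pointing down, gripper open.
Joint ranges: [-2.56, 2.56], [-1.29, 2.01], [-1.08, 1.49], [-3.29, 1.98], [-2.81, -0.18], [-2.99, 2.99]. Speed limits (rad/s): [2.57, 2.57, 3.01, 3.14, 3.14, 3.14].

INTERFACE

Orientations are given as a 3x3 rotation matrix whose columns are the frame's x, y, z axes.
In Python, from plant import goto, line_to, move_j, open_gripper, close, hold, inverse_kinematics, observe, capture, PlanningError, job_done, outline_of, spot_point, tip_extent gives the robot as it stands. The module is installed in compiled form; this text tells all that it offers. Calls block until the motion is done:
- goto(position, orientation): joint-space move of the TCP to a pose.
- line_to(position, speed=0.15, ori=None): straight line of the TCP; ori=None keeps the orientation; speed is the mean speed in m/s.
- move_j(angles): joint-space move.
- open_gripper() and close(squeeze=None): open the fingers fully, or close them until they stop; squeeze is the grip in N (None keeps the last).
- hold(seconds).
- inverse_kinematics(position, orientation): joint angles nearest the present ones, or None.
- observe(): the state.
- capture(name): name is "scene" or "top" or "wrist"; returns a dict with "image" (480x640x3 uint8, blue, green, red), "vfov" (degrees; the focal length in pixels is half the picture's height over the tangent of half this angle, whatever the lens; pixels are square), "cx", "cy" (the principal point, pixels), "view" (4x4, takes a point from world to camera coordinates). Camera axes: x right, y up, looking along -z (the intrinsics and any distortion apply to the point x, -y, -z); pixel columns grow to the right and rows downward; lengths in m; the calibration is good to about 2 mm. A picture is of the moment at which its call begins. There is no depth.
A pose or a line that the arm cannot do raises PlanningError and nothing moves.
- job_done(): hands the job in, once; it reports no verdict.
Trained networks look in a picture, given as the dict that the camera call returned (one of the last four; its "shot" number tells which), for a name from the list of things; names that differ only in an ending like _2 or _b are one class to them, and where a whole thing is asked for, a point or a joint stands for the part that bears it (a point fixed in the world has none). Each returns a list of dicts, best first, with "score" (0 to 1); they miss things now and then, are a little off and sometimes report something else, mostly with a low value. They report only what shows in the picture. A call takes as long as a camera call.
- outline_of(picture, target): "pixels" (480x640 bool, what is visible of it).
- spot_point(picture, target): "location" ([x, y, z] in m, in world coordinates, good to about 4 mm: a listed point, or the origin of a listed thing).
The state is a dict: "clock": time; "joints": joint angles; "joint_vel": joint speeds; "tau": joint torques, N m; "eef_pos": TCP position; "tool_rot": TCP orientation; "force": force on the tool from outside, world axes, zero at the start; "torque": the same for the moment, N m; "finger_gap": finger opening in m.
Only numpy, scipy, OpenCV 4.12 (cv2) and the standard library are available. Lean on these libraries where they do the work, as an engineer would, in place of code of your own. Each camera call takes 0.05 s, during which the arm holds its last target.

TASK

Draw the extra leaf out of the pick-up shelf: first swing the leaf lock's lever over into the notch marked with the stroke and leave it seated there, then slide the leaf outward, away from yourself, until the dark line across it lies right over the outer edge of the shelf. At that point more than half of the leaf hangs out and it would tip, so do not let it dip on the way or at the end: finish still holding its tail end so that it lies level and still on the shelf, and keep holding, since the prop goes under it next. Leave the cups, the pitcher and the tamper where they stand.

Things in the scene. Friction and masses are not known exactly. Their poses are not given: they have to be found in the camera images.
- shelf: Pick-up shelf, fixed: dark wood top 380 x 380 mm on steel legs, top face 100 mm above the counter. Origin on the counter under the leaf's centreline, midway between near and outer edge; x outward (the slide, away from the robot), y left. Top spans x -190..190, y -115..265. Aluminium guide bars (10 high, 12 wide, no lip) at y -93 and 93 leave the leaf 2 mm play a side.
- shelf_edge (a point): Point on the shelf's outer edge at the middle of the leaf's track, at the height of the top face (shelf frame 190, 0, 100 mm). Axes as the shelf's.
- leaf: Loose pale board 360 (x) x 170 x 16 mm, about 0.66 kg (varies), flat on the shelf between the bars, x along the shelf's x. Origin: centre of its underside; outer end x 180, tail end x -180; balance point 190 mm from the outer end. A notch in its left edge, 20 deep, x -31..17, takes the lock's cam. At the start its outer end is 10 mm inside to 10 mm beyond the shelf's edge. Slides with 2 to 6 N.
- leaf_line (a point): Middle of the dark line across the leaf's top face, 4 mm wide, 225 mm from the outer end (leaf frame -45, 0, 16 mm). The leaf is drawn right when this point is over the shelf's outer edge: x = 0 in the axes of shelf_edge. At the start it lies 215 to 235 mm behind it.
- leaf_handle (a point): Middle of the grip bar of the bow handle near the leaf's tail end (leaf frame -145, 0, 43 mm): round aluminium bar, 10 mm diameter, 100 mm long along the leaf's y, axis 27 mm above the leaf's top face (22 mm free below) and 143 mm above the counter. Can be pinched from above, fingers closing along the leaf's x.
- lock_pivot (a point): Vertical pivot axis of the leaf lock's lever, at the height of the shelf's top face (shelf frame 20, 101, 100 mm), beside the left guide bar.
- leaf_lock (a joint): Lever angle q, rad, growing clockwise from above. 0: locked notch, arm 0.9 rad from the shelf's +y towards its tail side (-x), cam in the leaf's edge notch, leaf blocked outward. 1.10: free notch, marked by a pale stroke on the plate, arm 0.2 rad past +y outward, cam clear. Stops -0.08, 1.32. A spring plunger between two ribs holds each notch (about 4 N at the knob to leave) and draws it in within 0.05 rad.
- lock_knob (a point): Grip point on the lever's upright black knob, 24 mm in diameter, 53 mm above the shelf's top face (knob from 29 to 73 mm above it), 100 mm from the pivot axis. At lever angle q it is at pivot + 100 mm * (-sin(0.9 - q), cos(0.9 - q)) in the shelf's x, y.
- cup: White coffee cup 68 mm across, 60 mm high, standing on the shelf's outer left corner. Leave alone. Origin: centre of its underside.
- pitcher: Steel milk pitcher 90 mm across, 105 mm high, with a handle, on the counter beside the shelf. Leave alone. Origin: centre of its underside.
- paper_cup: Takeaway cup with a black lid, 87 mm across, 122 mm high, on the counter beside the shelf. Leave alone. Origin: centre of its underside.
- tamper: Steel coffee tamper standing on its 58 mm base, 85 mm high, on the counter right of the shelf. Leave alone. Origin: centre of its underside.

How it is judged:
By the outcome, as a careful person would: the job done as asked, in the order asked, and still so for the second after the job is handed in, while the arm keeps its last pose, push and grip.
It also fails if it takes over 58 s, if anything falls off the work surface, if the arm or the gripper's body presses on something with over 40 N, if the wrist force passes 120 N, or if a joint passes its speed limit or range.

## Working session

There is one attempt and no reset: what is moved stays moved. The work goes in short steps, each a Python script; the robot and the scene stay as the last script left them, time stands still between calls to the robot, and variables do not carry over. Pictures are saved under pics/ and viewed, and the job is handed in when it is done.

```bash
mkdir -p pics; ls; python3 - <<'E'
from plant import *
import cv2
s=observe();print(s['clock'],s['eef_pos'],s['tool_rot'],s['force'],s['finger_gap'],tip_extent)
for n in ['scene','top','wrist']:
    p=capture(n);cv2.imwrite(f'pics/a_{n}.png',p['image']);print(n,p['vfov'],p['cx'],p['cy'],[k for k in p])
    for t in ['shelf','shelf_edge','leaf','leaf_line','leaf_handle','lock_pivot','lock_knob','cup','pitcher','paper_cup','tamper']:
        r=spot_point(p,t); print(t,[(x['location'],x['score']) for x in r[:2]])
print(observe()['clock'])
E
```

```text
pics
0.0 [0.19017164 0.56875841 0.25225562] [[ 9.48354349e-01 -3.17212575e-01 -4.60131129e-04]
 [-3.17212889e-01 -9.48352783e-01 -1.72687576e-03]
 [ 1.11420068e-04  1.78364966e-03 -9.99998403e-01]] [0.01319276 0.6102242  0.5495305 ] 0.08532009724142418 0.022
scene 51.03374311113894 321.4074719880937 239.77325940337226 ['image', 'vfov', 'cx', 'cy', 'view', 'shot']
shelf [([0.6013, -0.2379, -0.0015], 0.61)]
shelf_edge [([0.5974, -0.0087, 0.1042], 0.4)]
leaf [([0.5971, -0.0066, 0.103], 0.68)]
leaf_line [([0.5546, -0.007, 0.1125], 0.66)]
leaf_handle [([0.4544, -0.0082, 0.1465], 0.9), ([0.5296, 0.1511, 0.1539], 0.37)]
lock_pivot [([0.6045, 0.0888, 0.1015], 0.65)]
lock_knob [([0.5305, 0.1504, 0.1529], 0.88), ([0.4532, -0.0079, 0.1459], 0.41)]
cup [([0.7334, 0.1533, 0.1006], 0.76)]
pitcher [([0.6016, -0.2373, -0.0022], 0.84)]
paper_cup [([0.6868, 0.388, -0.0048], 0.57), ([0.5974, -0.0102, 0.1042], 0.23)]
tamper [([0.4494, -0.2324, 0.0015], 0.78)]
top 56.132274753252084 326.2280725253375 244.250888545503 ['image', 'vfov', 'cx', 'cy', 'view', 'shot']
shelf [([0.4527, -0.0083, 0.1424], 0.29)]
shelf_edge []
leaf [([0.6017, -0.0102, 0.0979], 0.66)]
leaf_line [([0.5544, -0.0095, 0.1178], 0.58)]
leaf_handle [([0.4526, -0.0127, 0.1388], 0.72)]
lock_pivot [([0.6063, 0.0922, 0.1012], 0.69)]
lock_knob [([0.5334, 0.1552, 0.1515], 0.72)]
cup [([0.7368, 0.1552, 0.102], 0.89), ([0.5277, 0.1519, 0.1546], 0.35)]
pitcher [([0.6059, -0.239, 0.0031], 0.75), ([0.4525, -0.012, 0.1419], 0.58)]
paper_cup [([0.6861, 0.3852, -0.0002], 0.87), ([0.4502, -0.0118, 0.1404], 0.36)]
tamper [([0.4444, -0.2371, -0.0004], 0.58), ([0.5526, -0.009, 0.1177], 0.52)]
wrist 66.16159364575132 311.1267779595953 241.57708729459395 ['image', 'vfov', 'cx', 'cy', 'view', 'shot']
shelf []
shelf_edge []
leaf []
leaf_line []
leaf_handle []
lock_pivot []
lock_knob []
cup []
pitcher []
paper_cup []
tamper []
1.8
```

View pics/a_scene.png

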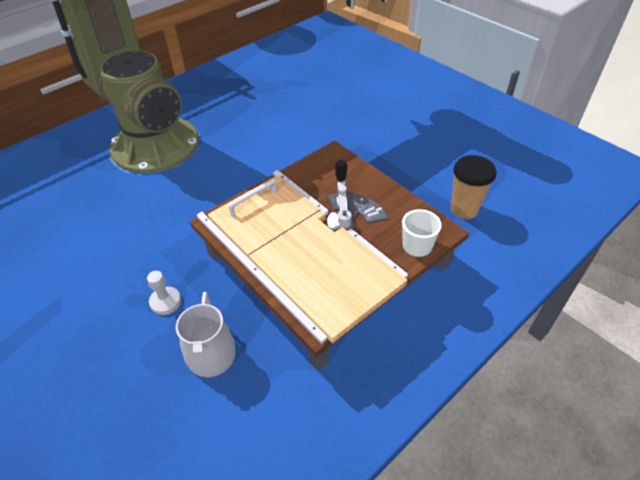

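View pics/a_top.png

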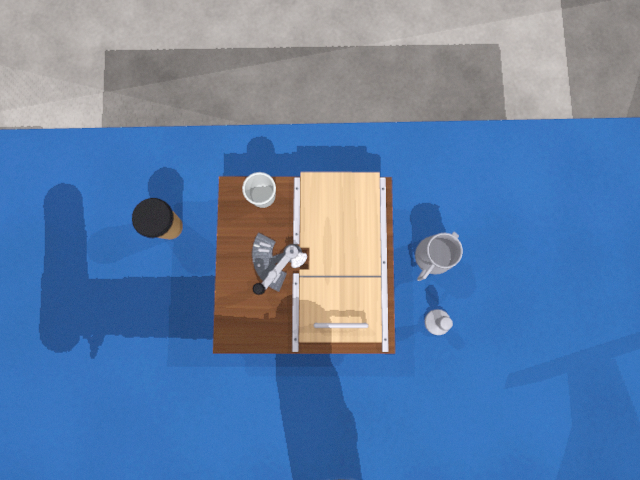

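```bash
cat > h.py <<'E'
import numpy as np, cv2
from plant import *
def proj(p,P):
    P=np.atleast_2d(np.asarray(P,float)); v=np.asarray(p['view'])
    c=P@v[:3,:3].T+v[:3,3]; f=240/np.tan(np.radians(p['vfov'])/2)
    return np.c_[p['cx']+f*c[:,0]/-c[:,2], p['cy']-f*c[:,1]/-c[:,2]]
def unproj(p,uv,z):
    v=np.asarray(p['view']);f=240/np.tan(np.radians(p['vfov'])/2)
    d=np.array([(uv[0]-p['cx'])/f,-(uv[1]-p['cy'])/f,-1]);R=v[:3,:3]
    d=R.T@d;o=-R.T@v[:3,3]; return o+d*(z-o[2])/d[2]
def S(pose,P):
    x,y,t=pose;P=np.atleast_2d(np.asarray(P,float))/1000
    c,s=np.cos(t),np.sin(t); return np.c_[x+c*P[:,0]-s*P[:,1],y+s*P[:,0]+c*P[:,1],P[:,2]]
def overlay(p,pose,fn,scale=1,crop=None,leafx=None):
    im=p['image'].copy()
    x0,y0,x1,y1=crop or (0,0,640,480)
    im=cv2.resize(im[y0:y1,x0:x1],None,fx=scale,fy=scale,interpolation=cv2.INTER_CUBIC)
    def ln(P,col):
        u=(proj(p,S(pose,P))-[x0,y0]+.5)*scale-.5
        cv2.polylines(im,[np.round(u*16).astype(np.int32)],False,col,1,cv2.LINE_AA,4)
    ln([[-190,-115,100],[190,-115,100],[190,265,100],[-190,265,100],[-190,-115,100]],(0,255,255))
    ln([[-190,-87,110],[190,-87,110]],(0,255,0));ln([[-190,87,110],[190,87,110]],(0,255,0))
    if leafx is not None:
        L=leafx
        ln([[L-180,-85,116],[L+180,-85,116],[L+180,85,116],[L-180,85,116],[L-180,-85,116]],(0,0,255))
        ln([[L-45,-85,116],[L-45,85,116]],(255,0,255))
    cv2.imwrite(fn,im)
def R(a):  # tool down, jaw axis (tool y) at world angle a
    y=np.array([np.cos(a),np.sin(a),0]);z=np.array([0,0,-1.]);x=np.cross(y,z);return np.c_[x,y,z]
E
python3 - <<'E'
from h import *
pose=(0.5855,-0.0105,0.0)
p=capture('top');overlay(p,pose,'pics/b_top.png',4,(205,165,405,310),14)
overlay(p,pose,'pics/b_top2.png',4,(205,250,405,360),14)
v=np.asarray(p['view']);print(-v[:3,:3].T@v[:3,3])
E
```

```text
[0.49157459 0.02985193 1.05787177]
```

View pics/b_top.png

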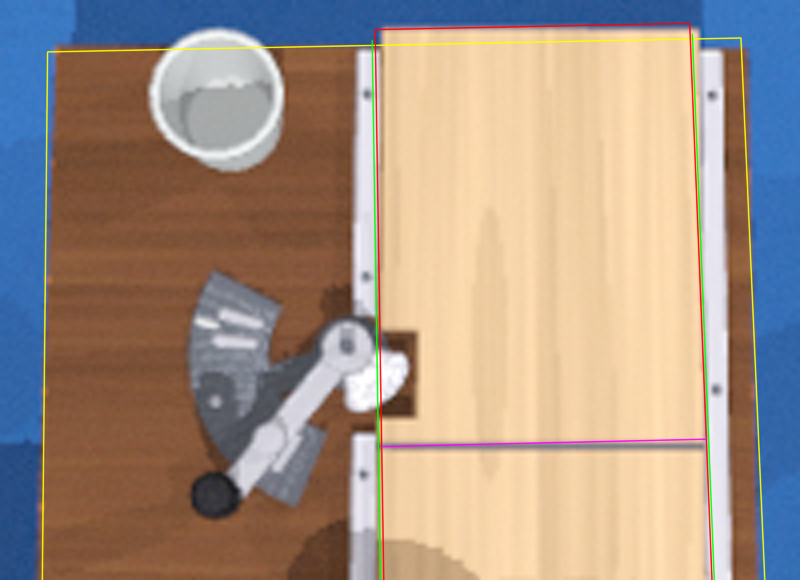

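View pics/b_top2.png

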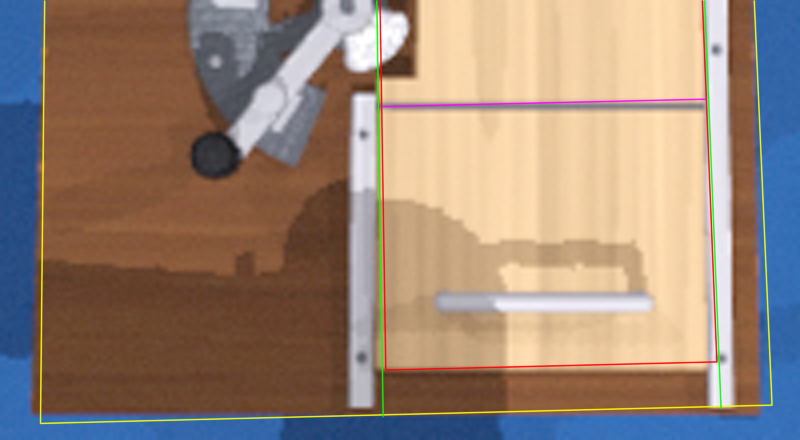

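```bash
python3 - <<'E'
from h import *
from scipy.optimize import least_squares
p=capture('top')
C=[[190,265,100],[190,-115,100],[-190,265,100],[-190,-115,100]]
uv=np.array([[55,47],[747,47],[33,752],[760,747]])/4+[205,165]-.375
r=least_squares(lambda q:(proj(p,S(q,C))-uv).ravel(),[.5855,-.0105,0]);print(r.x,r.fun)
pose=r.x
overlay(p,pose,'pics/c_top.png',4,(205,165,405,310),8)
overlay(p,pose,'pics/c_top2.png',4,(205,250,405,360),8)
print(S(pose,[[20,101,100],[190,0,100]]))
q=capture('scene');overlay(q,pose,'pics/c_scene.png',2.6,(180,135,480,360),8)
E
```

```text
[ 0.58450962 -0.00994007 -0.02113138] [-0.35531576 -0.95018934 -0.01077275 -0.88196192 -0.40476641  0.49030864
  0.7636431   1.11676623]
[[ 0.60663927  0.09061478  0.1       ]
 [ 0.7744672  -0.01395474  0.1       ]]
```

View pics/c_top.png

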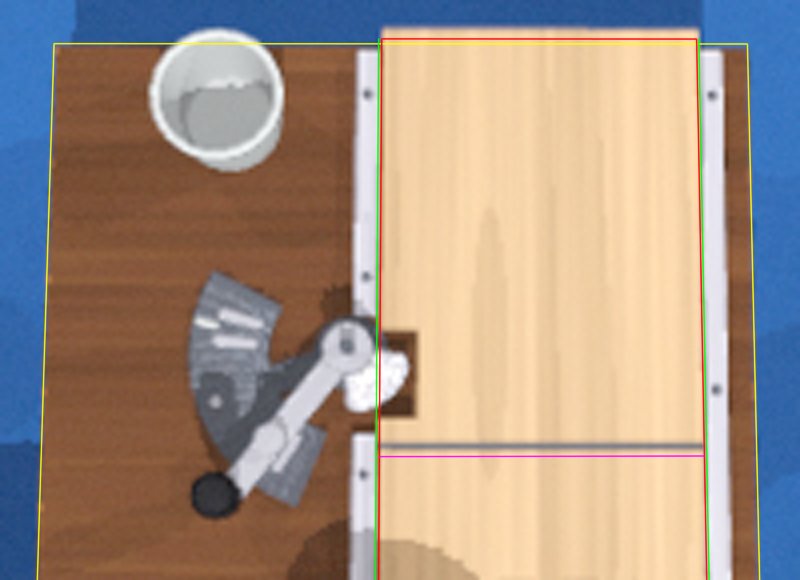

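View pics/c_scene.png

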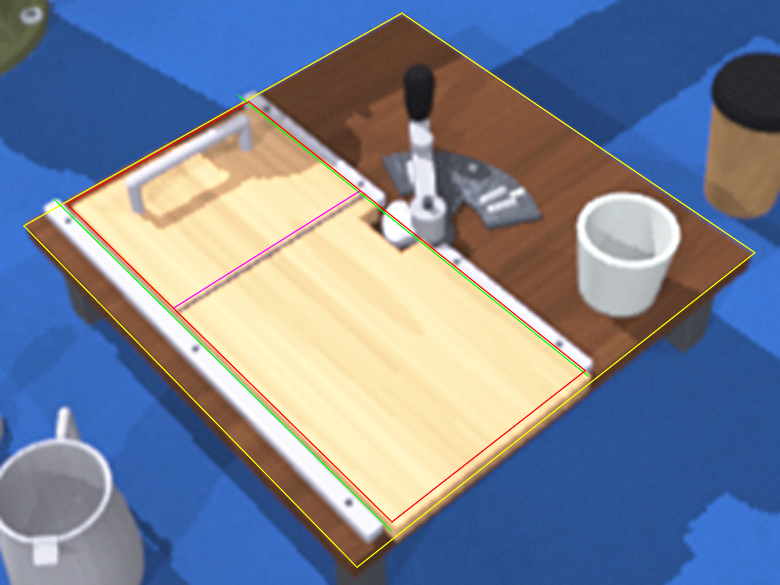

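```bash
cat >> h.py <<'E'
pose0=(0.5850,-0.0102,-0.0211)
def knob(q,z): return S(pose0,[[20-100*np.sin(.9-q),101+100*np.cos(.9-q),z]])[0]
E
python3 - <<'E'
from h import *
for off in (0,np.pi):
  for q in (0,.55,1.1):
    print(off,q,np.round(inverse_kinematics(knob(q,156),R(.9-q+pose0[2]+off)),2))
  for x in (-132,0,93):
    print('h',x,inverse_kinematics(S(pose0,[[x,0,146]])[0],R(pose0[2]+off)))
E
```

```text
0 0 [ 0.65 -0.08 -0.21  0.   -1.44 -2.91]
0 0.55 [ 0.64  0.06 -0.07  0.   -1.44  2.83]
0 1.1 [ 0.59  0.2   0.08  0.   -1.45  2.33]
h -132 [ 0.43221624 -0.35797263 -0.46271606  0.         -1.4660529   2.68827641]
h 0 [ 0.32506954  0.01495648 -0.13606172  0.         -1.41977813  2.79542312]
h 93 [ 0.27606553  0.25797629  0.13110992  0.         -1.44392996  2.84442712]
3.141592653589793 0 [ 0.65 -0.08 -0.21  0.   -1.44  0.23]
3.141592653589793 0.55 [ 0.64  0.06 -0.07  0.   -1.44 -0.31]
3.141592653589793 1.1 [ 0.59  0.2   0.08  0.   -1.45 -0.82]
h -132 [ 0.43221624 -0.35797263 -0.46271606  0.         -1.4660529  -0.45331624]
h 0 [ 0.32506954  0.01495648 -0.13606172  0.         -1.41977813 -0.34616954]
h 93 [ 0.27606553  0.25797629  0.13110992  0.         -1.44392996 -0.29716553]
```

```bash
python3 - <<'E'
from h import *
goto(knob(0,260),R(.9+pose0[2]+np.pi))
p=capture('wrist');cv2.imwrite('pics/d_wrist.png',p['image'])
for t in ['lock_knob','lock_pivot']:
    print(t,[(x['location'],x['score']) for x in spot_point(p,t)[:2]])
print(knob(0,153),S(pose0,[[20,101,100]]),proj(p,knob(0,173)),observe()['clock'])
E
```

```text
lock_knob [([0.5288, 0.1523, 0.1531], 0.93)]
lock_pivot [([0.6038, 0.0953, 0.1], 0.93)]
[0.53012274 0.15415541 0.153     ] [[0.60712649 0.09035555 0.1       ]] [[312.0867303  257.34943489]] 4.0417
```

View pics/d_wrist.png

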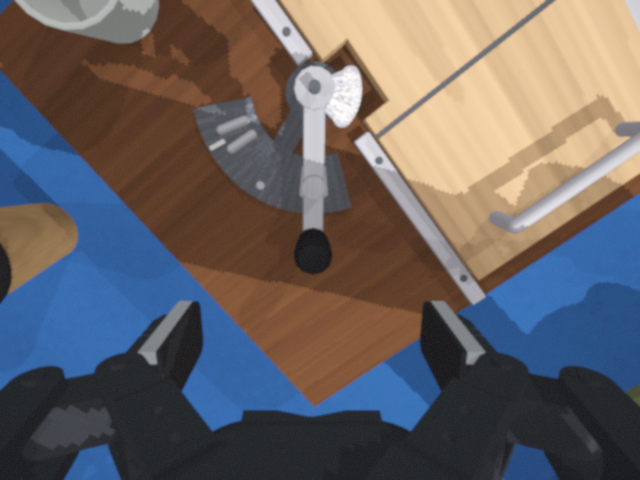

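```bash
python3 - <<'E'
from h import *
yaw=pose0[2]+np.pi
line_to(knob(0,157),0.1); print(observe()['force'],observe()['clock'])
close(30); s=observe();print(s['force'],s['finger_gap'],s['clock'])
for q in np.linspace(0,1.1,9)[1:]:
    line_to(knob(q,157),0.06,R(.9-q+yaw)); s=observe();print(round(q,2),s['force'].round(1),s['finger_gap'],round(s['clock'],2),(s['eef_pos']-knob(q,157)).round(4))
p=capture('top');cv2.imwrite('pics/e_top.png',cv2.resize(p['image'][165:310,205:405],None,fx=4,fy=4,interpolation=cv2.INTER_CUBIC))
p=capture('wrist');cv2.imwrite('pics/e_wrist.png',p['image'])
E
```

```text
[ 0.20976216  0.08838348 -0.05852685] 5.225
[-1.24862315 -0.1818564   1.87772811] 0.023241258861331042 5.8083
0.14 [ 0.6 -0.1  1.6] 0.02313183163490157 6.18 [ 0.0002 -0.0001  0.0002]
0.28 [ 1.1 -1.3  1.2] 0.02309444268295922 6.56 [-0.0001 -0.0004  0.0002]
0.41 [ 1.5 -4.1  2.6] 0.023481357230667497 6.93 [-0.0001 -0.0007  0.0002]
0.55 [ 1.  -5.9  3. ] 0.023246431938321984 7.31 [-0.0001 -0.0008  0.0002]
0.69 [ 0.5 -4.9  4.3] 0.023505416428440614 7.68 [-0.0003 -0.001   0.0002]
0.82 [-0.2 -6.4  2.2] 0.023275281278978214 8.06 [-0.0004 -0.0012  0.0002]
0.96 [-0.8 -7.4  3.7] 0.023260897411115353 8.43 [-0.0006 -0.0014  0.0002]
1.1 [-2.8 -6.2  4. ] 0.023171041007111023 8.81 [-0.0008 -0.0015  0.0002]
```

View pics/e_wrist.png

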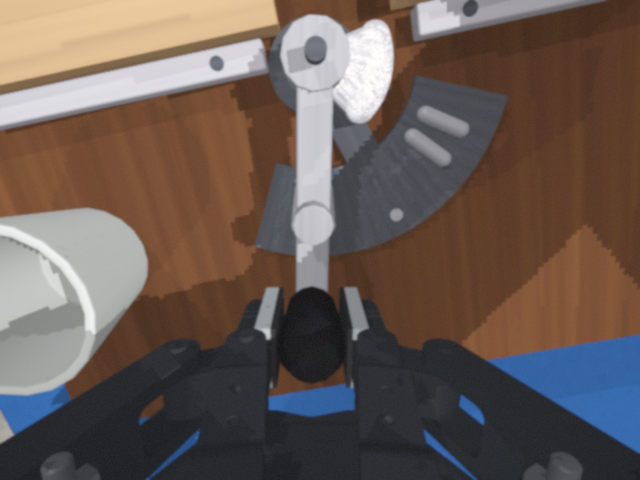

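```bash
python3 - <<'E'
from h import *
open_gripper(); hold(0.2); s=observe();print(s['force'])
x=s['eef_pos'].copy(); x[2]=0.26; line_to(x,0.12)
p=capture('wrist');cv2.imwrite('pics/f_wrist.png',p['image'])
for t in ['lock_knob','lock_pivot']:
    print(t,[(x['location'],x['score']) for x in spot_point(p,t)[:2]])
print(knob(1.1,153),proj(p,[knob(1.1,173),S(pose0,[[20,101,140]])[0]]),observe()['clock'])
E
```

```text
[-0.20298977  0.13575696 -0.17670856]
lock_knob [([0.6281, 0.1875, 0.152], 0.67)]
lock_pivot [([0.6085, 0.0951, 0.1022], 0.87)]
[0.62905679 0.18792123 0.153     ] [[310.31556079 258.91221827]
 [310.581289    83.81822794]] 10.8917
```

View pics/f_wrist.png

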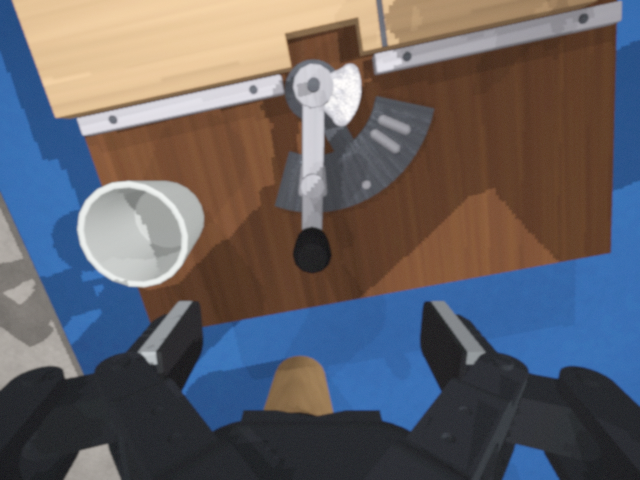

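```bash
python3 - <<'E'
from h import *
goto(S(pose0,[[-132,0,260]])[0],R(pose0[2]+np.pi))
p=capture('wrist');cv2.imwrite('pics/g_wrist.png',p['image'])
for t in ['leaf_handle','leaf_line']:
    print(t,[(x['location'],x['score']) for x in spot_point(p,t)[:2]])
print(S(pose0,[[-132,0,143]]),proj(p,S(pose0,[[-132,50,143],[-132,-50,143],[-32,85,116],[-32,-85,116]])),observe()['clock'])
E
```

```text
leaf_handle [([0.4526, -0.0078, 0.1408], 0.81)]
leaf_line [([0.5528, -0.0079, 0.1163], 0.81)]
[[ 0.45302938 -0.00741501  0.143     ]] [[311.68291833 310.82701641]
 [312.02838537 167.48796691]
 [187.49192463 334.78026789]
 [164.7496708  111.49944397]] 12.0667
```

View pics/g_wrist.png

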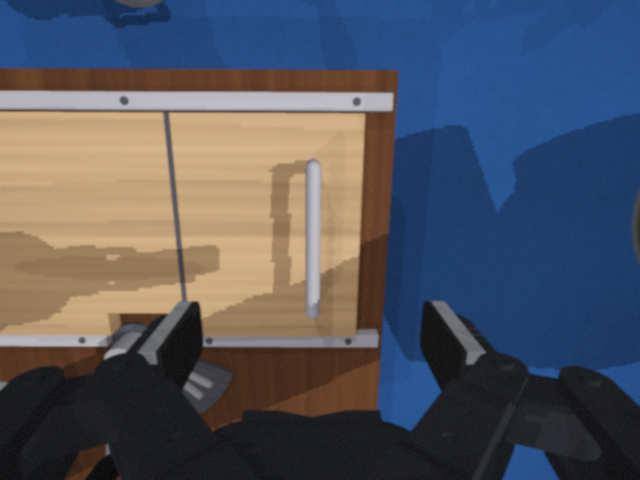

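```bash
python3 - <<'E'
from h import *
P=lambda x,z:S(pose0,[[x,0,z]])[0]
line_to(P(-132,146),0.1); s=observe();print(s['force'],s['clock'])
close(60); s=observe();print(s['force'],s['finger_gap'],s['clock'])
line_to(P(-132,145),0.02); s=observe();print(s['force'],s['eef_pos'],s['clock'])
for x in (-112,-60,0,40,78):
    line_to(P(x,145),0.06); s=observe();print(x,s['force'].round(1),s['torque'].round(2),s['finger_gap'],round(s['clock'],2),(s['eef_pos']-P(x,145)).round(4))
    if np.linalg.norm(s['force'][:2])>15: print('STOP');break
for n in ('top','scene'):
    p=capture(n)
    c=(205,105,405,250) if n=='top' else (180,135,480,360)
    overlay(p,pose0,f'pics/h_{n}.png',4 if n=='top' else 2.6,c,x+145)
    for t in ['leaf_line','leaf_handle']: print(t,[(r['location'],r['score']) for r in spot_point(p,t)[:2]])
print(P(x+100,116))
E
```

```text
[0.28639934 0.14183688 0.14311646] 13.3583
[-3.30875859  0.7410619   1.72985499] 0.00795096513595498 14.05
[-5.54739998  0.78850867  6.5568554 ] [ 0.45291699 -0.00747846  0.14613417] 14.3
-112 [-5.1 -0.6  7. ] [-0.18  1.65 -0.  ] 0.007826064722285694 14.78 [ 0.     -0.0005  0.0011]
-60 [-7.9 -0.9  8.5] [-0.2   2.62 -0.03] 0.008473208549414189 15.8 [-0.0006 -0.0006  0.0011]
0 [-8.   0.1  8.2] [-0.13  2.69  0.02] 0.007822462942559793 16.95 [-0.0007 -0.0006  0.0011]
40 [-6.4  0.2  7.3] [-0.17  2.27 -0.  ] 0.007970753474851863 17.77 [-0.0005 -0.0006  0.0012]
78 [-6.  -0.7  6.5] [-0.16  2.2   0.03] 0.007832585563258828 18.55 [-0.0005 -0.0006  0.0012]
leaf_line []
leaf_handle [([0.6588, -0.0158, 0.1421], 0.9)]
leaf_line [([0.7635, -0.0113, 0.1136], 0.96)]
leaf_handle [([0.6617, -0.014, 0.1432], 0.56)]
[ 0.76296038 -0.01395552  0.116     ]
```

View pics/h_top.png

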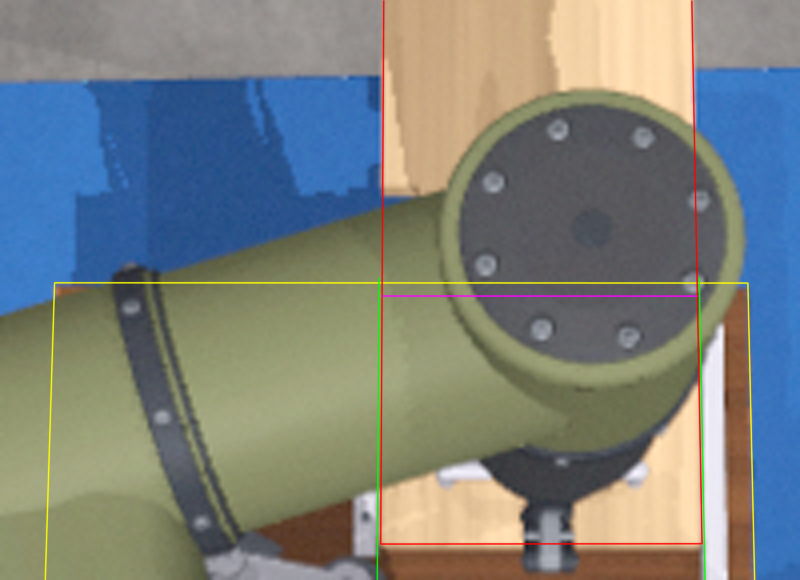

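View pics/h_scene.png

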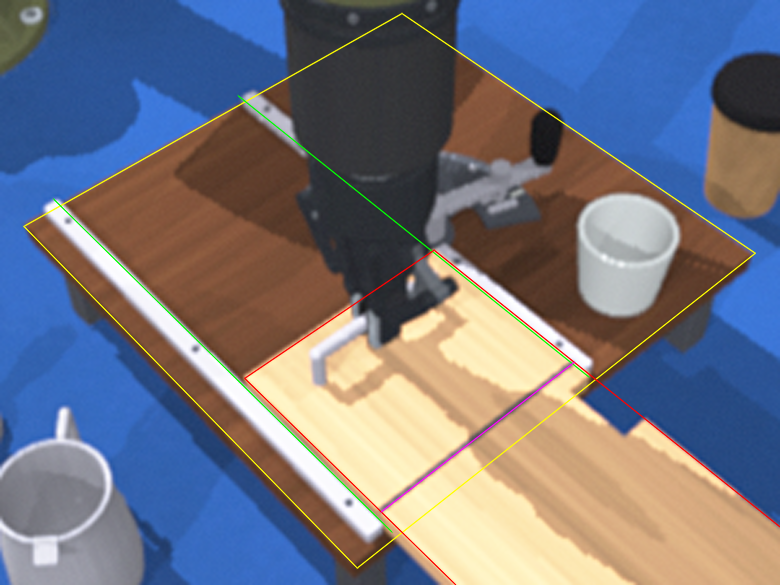

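```bash
python3 - <<'E'
from h import *
P=lambda x,z:S(pose0,[[x,0,z]])[0]
x=88; line_to(P(x,145),0.04); s=observe();print(x,s['force'].round(1),s['clock'],s['eef_pos']-P(x,145))
p=capture('scene')
cv2.imwrite('pics/i_full.png',p['image'])
overlay(p,pose0,'pics/i_a.png',8,(385,225,480,295),x+145)
overlay(p,pose0,'pics/i_b.png',8,(305,300,400,370),x+145)
im=p['image']
cv2.imwrite('pics/i_c.png',cv2.resize(im[225:370,305:480],None,fx=4,fy=4,interpolation=cv2.INTER_CUBIC))
E
```

```text
88 [-6.5 -0.7  7.2] 19.25 [-0.00049814 -0.00059754  0.00118727]
```

View pics/i_a.png

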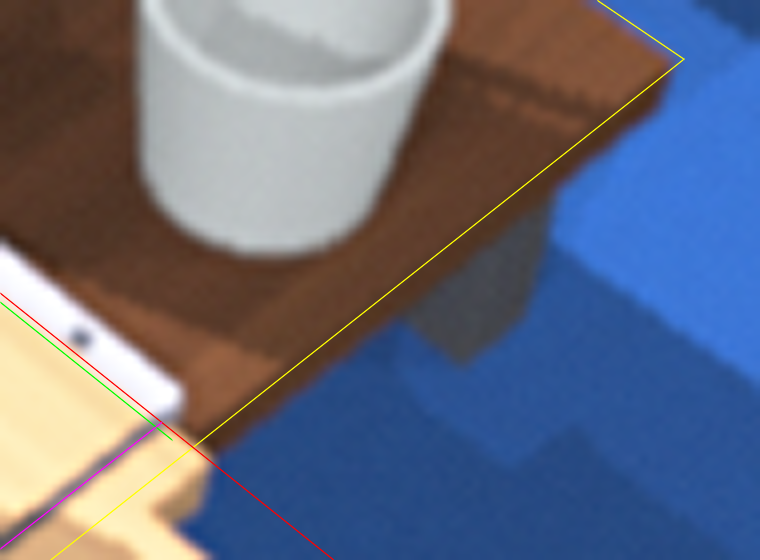

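View pics/i_b.png

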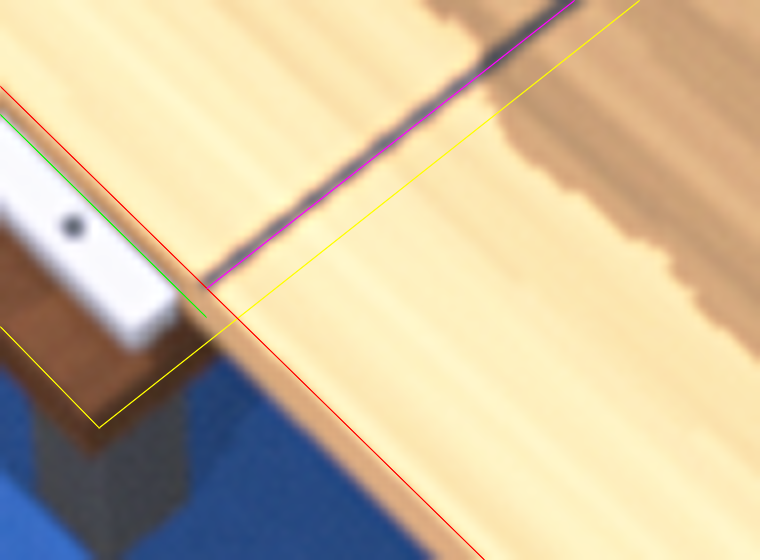

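View pics/i_c.png

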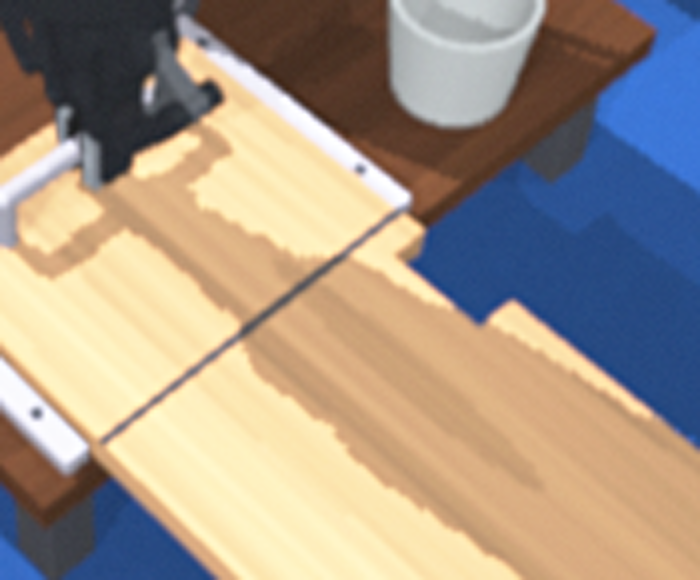

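```bash
python3 - <<'E'
from h import *
p=capture('scene'); g=p['image'].astype(np.float32)
def prof(z,xs,ys):
    out=[]
    for x in xs:
        u=proj(p,S(pose0,[[x,y,z] for y in ys])).astype(np.float32)
        out.append(cv2.remap(g,u[:,0].reshape(1,-1),u[:,1].reshape(1,-1),cv2.INTER_CUBIC)[0].mean(0))
    return np.array(out)
print(np.abs(np.diff(proj(p,S(pose0,[[190,0,100],[200,0,100]])),axis=0)))
xs=np.arange(180,200,1.)
pl=prof(116,xs,np.arange(-80,-20,1.)).mean(1); d=np.clip(np.median(pl)-pl-5,0,None); print('line',(xs*d).sum()/d.sum(),pl.round())
for a,b in ((108,140),(190,215),(215,240),(240,258),(-113,-103)):
    print(a,list(zip(xs.astype(int)-1,prof(100,xs-1,np.arange(a,b,1.)).mean(1).round().astype(int))))
# initial top
E
```

```text
[[4.30390451 3.82615543]]
line 187.1350505280084 [226. 227. 228. 228. 220. 194. 153. 129. 145. 185. 216. 226. 227. 227.
 226. 226. 226. 225. 225. 225.]
108 [(np.int64(179), np.int64(86)), (np.int64(180), np.int64(85)), (np.int64(181), np.int64(85)), (np.int64(182), np.int64(85)), (np.int64(183), np.int64(85)), (np.int64(184), np.int64(85)), (np.int64(185), np.int64(86)), (np.int64(186), np.int64(86)), (np.int64(187), np.int64(84)), (np.int64(188), np.int64(77)), (np.int64(189), np.int64(67)), (np.int64(190), np.int64(60)), (np.int64(191), np.int64(57)), (np.int64(192), np.int64(57)), (np.int64(193), np.int64(59)), (np.int64(194), np.int64(64)), (np.int64(195), np.int64(72)), (np.int64(196), np.int64(78)), (np.int64(197), np.int64(80)), (np.int64(198), np.int64(81))]
190 [(np.int64(179), np.int64(67)), (np.int64(180), np.int64(67)), (np.int64(181), np.int64(66)), (np.int64(182), np.int64(66)), (np.int64(183), np.int64(66)), (np.int64(184), np.int64(66)), (np.int64(185), np.int64(66)), (np.int64(186), np.int64(66)), (np.int64(187), np.int64(66)), (np.int64(188), np.int64(65)), (np.int6
[... 1482 characters left out ...]
t64(105)), (np.int64(197), np.int64(117)), (np.int64(198), np.int64(125))]
-113 [(np.int64(179), np.int64(88)), (np.int64(180), np.int64(87)), (np.int64(181), np.int64(87)), (np.int64(182), np.int64(87)), (np.int64(183), np.int64(88)), (np.int64(184), np.int64(89)), (np.int64(185), np.int64(88)), (np.int64(186), np.int64(82)), (np.int64(187), np.int64(71)), (np.int64(188), np.int64(60)), (np.int64(189), np.int64(53)), (np.int64(190), np.int64(51)), (np.int64(191), np.int64(51)), (np.int64(192), np.int64(52)), (np.int64(193), np.int64(56)), (np.int64(194), np.int64(60)), (np.int64(195), np.int64(63)), (np.int64(196), np.int64(65)), (np.int64(197), np.int64(65)), (np.int64(198), np.int64(66))]
```

```bash
python3 - <<'E'
from h import *
p=capture('scene'); g=p['image'].astype(np.float32)
def prof(p,g,z,xs,ys):
    out=[]
    for x in xs:
        u=proj(p,S(pose0,[[x,y,z] for y in ys])).astype(np.float32)
        out.append(cv2.remap(g,u[:,0].reshape(1,-1),u[:,1].reshape(1,-1),cv2.INTER_CUBIC)[0].mean())
    return np.array(out)
xs=np.arange(180,196,.5)
for y in (-75,-60,-40,-20,0,20,40,60,75):
    pl=prof(p,g,116,xs,np.arange(y-5,y+5,1.)); m=np.percentile(pl,75);d=np.clip(m-pl-15,0,None); print('line',y,((xs*d).sum()/d.sum()).round(2))
t=capture('top'); t['image']=cv2.imread('pics/a_top.png'); g=t['image'].astype(np.float32)
xs=np.arange(-45,-20,.5)
for y in (-70,-50,-20,20,50,70):
    pl=prof(t,g,116,xs,np.arange(y-5,y+5,1.)); m=np.percentile(pl,75);d=np.clip(m-pl-25,0,None); print('top line',y,((xs*d).sum()/d.sum()).round(2))
xs=np.arange(178,202,.5)
for a,b in ((103,125),(215,255),(-112,-103)):
    b_=[];
    for x in xs:
        u=proj(t,S(pose0,[[x,y,100] for y in np.arange(a,b,1.)])).astype(np.float32)
        c=cv2.remap(g,u[:,0].reshape(1,-1),u[:,1].reshape(1,-1),cv2.INTER_CUBIC)[0].mean(0); b_.append(c[0]-c[2])
    b_=np.array(b_); h=(b_[0]+b_[-1])/2; print('top edge',a,np.interp(h,b_,xs),b_[0],b_[-1])
E
```

```text
line -75 187.12
line -60 187.08
line -40 187.13
line -20 187.2
line 0 187.18
line 20 187.28
line 40 187.34
line 60 187.36
line 75 187.4
top line -70 -32.41
top line -50 -32.39
top line -20 -32.35
top line 20 -32.24
top line 50 -32.21
top line 70 -32.23
top edge 103 188.06310460806108 -80.67282 107.8344
top edge 215 188.58601677571653 -75.84048 108.54927
top edge -112 187.03421666803695 -74.606865 133.55228
```

```bash
python3 - <<'E'
from h import *
P=lambda x,z:S(pose0,[[x,0,z]])[0]
line_to(P(88.7,145),0.02); hold(1.0); s=observe();print(s['force'].round(1),s['torque'].round(2),s['clock'],s['eef_pos']-P(88.7,145),s['finger_gap'],abs(s['joint_vel']).max())
p=capture('scene'); g=p['image'].astype(np.float32)
xs=np.arange(180,196,.5)
for y in (-50,0,50):
    out=[]
    for x in xs:
        u=proj(p,S(pose0,[[x,yy,116] for yy in np.arange(y-8,y+8,1.)])).astype(np.float32)
        out.append(cv2.remap(g,u[:,0].reshape(1,-1),u[:,1].reshape(1,-1),cv2.INTER_CUBIC)[0].mean())
    pl=np.array(out);m=np.percentile(pl,75);d=np.clip(m-pl-15,0,None); print('line',y,((xs*d).sum()/d.sum()).round(2))
overlay(p,pose0,'pics/j_scene.png',1.7,(180,135,640,480),88.2-.7+145)
for n in ['lock_knob','cup','pitcher','paper_cup','tamper']: print(n,[(r['location'],r['score']) for r in spot_point(p,n)[:1]])
E
```

```text
[-9.1  0.1  7.8] [-0.05  2.77 -0.05] 20.7 [-0.00091942 -0.00062087  0.00120159] 0.007986936953744299 0.0023756308023847005
line -50 187.37
line 0 187.55
line 50 188.31
lock_knob [([0.6296, 0.1854, 0.1549], 0.78)]
cup [([0.7337, 0.1538, 0.0999], 0.58)]
pitcher [([0.6031, -0.2372, -0.0055], 0.81)]
paper_cup [([0.6852, 0.3911, -0.0017], 0.91)]
tamper [([0.448, -0.2312, 0.0012], 0.57)]
```

View pics/j_scene.png

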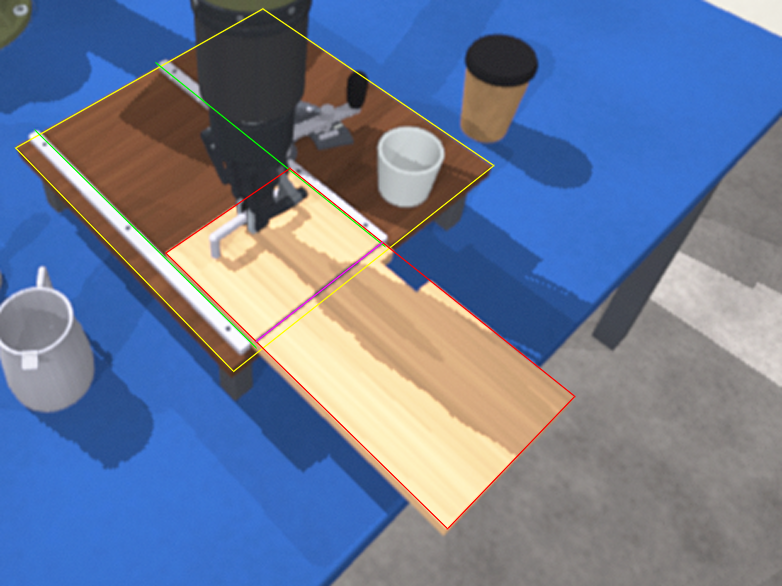

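```bash
python3 - <<'E'
from h import *
job_done(); s=observe(); print(s['clock'],s['force'])
E
```

```text
the job is handed in; nothing more can be done
the job is handed in; nothing more can be done
```

The leaf is drawn out with its dark line over the shelf's outer edge, and the job is handed in with the gripper still holding the handle.

**Lock:** I swung the lever first. After I let go, the wrist picture put it at about 1.09 rad, within about 0.01 of the free notch at 1.10. That assumes it started exactly at the locked notch, and I did not wiggle it to test the seating.

**Leaf:** I pinched the handle at 60 N, pressed down slightly, and slid the leaf out about 220 mm. The sideways and sliding forces stayed below about 10 N.

**Last checks (at about 21 s on the clock):**
- **Line on the edge:** the line reads 187.4 to 188.3 mm outward in my fitted shelf frame. The edge reads about 188.1 mm in the scene camera and about 187.5 mm in the top camera. The two cameras disagree by about 0.6 mm, and the line lies within about 1 mm of the edge either way.
- **Level and still:** the hanging outer end matches the projection of a level board. The arm was still, with about 8 N of vertical force at the handle keeping the tail down.
- **Cups, pitcher and tamper:** all were found where they stood at the start, within the few millimetres the network is good for.

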